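Seat a sight glass in the diameter comparator

ROBOT

A 6-joint arm with a two-finger parallel gripper is mounted at the origin on the work surface. World frame = base frame: x ahead of the robot, y to its left, z up, the work surface at z = 0. Lengths are in mm, angles in degrees, forces in N, time in s.
With the tool pointing down it reaches from about 300 to 850 mm from the base axis. Payload 4.2 kg.
Tool frame: the origin (TCP) lies at the very end of the fingers, on their centre line; the grasp point (between the pads) lies 19 mm behind it; z points along the fingers, y is the direction in which the jaws open and shut (so a half turn about z gives the same grasp; the last joint's range is limited). The gripper opens to 91 mm and grips with 3 to 60 N. Pads are 32 mm wide; open, the fingers measure 118 mm over their backs; the gripper's body (76 mm by 178 mm) begins 60 mm behind the grasp point.
Start: joints at [-76.146, 18.312, 89.639, -0, 72.044, -1.146], TCP at [148.824, -555.423, 213.976] pointing down, gripper open.
Joint ranges: [-177.97, 177.97], [-48.28, 115.42], [12.27, 149.76], [-77.06, 257.06], [2.81, 150.46], [-146.56, 146.56]. Speed limits (degrees/s): [147.25, 147.25, 180, 180, 180, 180].

INTERFACE

Orientations are given as [roll, pitch, yaw] about the fixed x, y, z axes, in that order (R = Rz(yaw) Ry(pitch) Rx(roll)).
In Python, from workcell import * gives the robot as it stands. The module is installed in compiled form; this text tells all that it offers.
- The arm moves only by the tool servo_tool, never from a script. Its argument "plan" is a list that holds one entry, the list of rows, each a list of 7 numbers: the shift along the tool's x, y, z in mm, then the turn, a rotation vector about the tool's x, y, z in rad, then the opening, from 0 (shut) to 1 (fully open). A call has 1 to 20 rows; each row is the pose to reach, as a shift and turn from the pose commanded when the call began, along the tool's axes at that moment; what a row does not reach only later rows make up. A row lasts 1/10 s, in which the tool goes at most 50 mm and 8.59 degrees, less where a joint would pass 70% of its speed; a pose out of reach is approached as far as the arm can. A call with a gripper value outside its range is refused whole. The fingers move at their own pace and stop on an object; "squeeze" is the grip in N (left out, the last holds). Time passes only in rows, so rows that repeat a pose let the fingers close. It gives the time, the measured TCP pose, the force and the opening at its end, in the units of the state.
- state(): the state, without advancing time (a new reading comes with each control period).
- grab_frame(name): name is "scene" or "top" or "wrist"; returns a dict with "color" (400x640x3 uint8, red, green, blue), "range_z" (400x640 float32, mm along the optical axis (not along the pixel's ray), 0 where there is no reading), "fx", "fy", "cx", "cy" (pixels), "dist_coeffs" ([k1, k2, p1, p2, k3] as OpenCV has them; the pictures are not rectified), "rvec" (rotation vector, rad) and "tvec" (3), from world to camera coordinates, as OpenCV has them; the wrist camera has in their place "tool_from_camera" (4x4, takes a point from camera to tool coordinates, whose origin is the TCP and whose axes are the flange's). Camera axes: x right, y down, z forward; pixel columns grow to the right and rows downward; lengths in mm; the calibration is good to about 2 mm. A picture is of the moment at which its call begins: read the wrist's pose just before it.
- job_done(): hands the job in, once; it reports no verdict.
The state is a dict: "time_s": time; "qpos": joint angles; "qvel": joint speeds; "effort": joint torques, N m; "ee_pos": TCP position; "ee_rot": TCP orientation; "force": force on the tool from outside, world axes, zero at the start; "torque": the same for the moment, N m; "gripper_width": finger opening in mm.
Only numpy, scipy, OpenCV 4.12 (cv2) and the standard library are available. Lean on these libraries where they do the work, as an engineer would, in place of code of your own. Each camera call takes 0.05 s, during which the arm holds its last target.

TASK

Check the loose steam-vessel sight glass on the diameter comparator without picking it up: with the fingertips, push the glass disc across the granite plate until its edge is against the long guide rail, then keep it against the rail and slide it along into the corner, between the rail and the dial gauge's plunger, until it is fully home against the end stop. Push gently, never lift or tip the glass, leave the other things on the bench where they are, and finish with the glass resting there by itself and the hand clear.

Things in the scene. Friction and masses are not known exactly. Their poses are not given: they have to be found in the camera images.
- glass: The sight glass: a flat round disc, 60 mm in diameter and 12 mm thick, about 75 g, pale ground rim and greenish polished faces, lying flat on the granite plate. Origin at the centre of its underside, z up; its yaw means nothing. It slides easily on the plate and along the rail (friction about 0.25). The rim may chip under more than 50 N.
- comparator: The diameter comparator, fixed to the bench: a dark granite plate 140 mm (its x) by 280 mm (its y), 30 mm thick, that carries a guide rail, an end stop and a dial gauge. Origin at the centre of the plate's underside, on the bench; z up, x across the plate towards the rail, y along the rail towards the end stop.
- rail_face (a point): Middle of the guide rail's straight working face, at the plate's top: x = 52, y = 0, z = 30 mm in the comparator's frame. The rail is a steel bar along y, 272 mm long, 16 mm wide, 16 mm high above the plate.
- stop_face (a point): Foot of the end stop's working face: x = 26, y = 105, z = 30 mm in the comparator's frame. The stop is a steel block 52 mm wide (x = 0 up to the rail), 25 mm thick, 16 mm high above the plate; with the rail it makes the square corner.
- holder (a point): Top centre of the aluminium block opposite the rail: x = -45, y = 75, z = 50 mm in the comparator's frame; block 50 mm in x, 24 mm in y, 20 mm high above the plate, with a clamp screw sticking out 10 mm to -y. It carries the dial gauge: round case beyond the plate's edge, centre at x = -111, y = 75 mm, 58 mm in diameter, top 49 mm above the bench.
- nest (a point): Point on the plate's top (30 mm above the bench) where the centre of the glass's underside is when it is fully home, touching rail and end stop: x = 22, y = 75, z = 30 mm in the comparator's frame, axes as the comparator's.
- plunger (a joint): Travel of the dial gauge's plunger in m: 0 free, growing as it is pushed away from the rail (to 0.008). A flat-ended 9 mm pin from the holder towards the rail, 6 mm above the plate at y = 75 mm; its free end is 57 mm from the rail, so the glass sliding in pushes it back 3 mm by itself. Spring 1.2 N free, 1.6 N with the glass in; the glass then stays when let go.
- setting_master: Bystander: steel setting disc, 60 mm in diameter, with a knob, 38 mm high, on the bench on the gauge's side of the plate. Origin at the centre of its underside.
- gasket: Bystander: flat white ring, 76 mm outside and 52 mm inside diameter, 6 mm thick, on the bench behind the rail. Origin at the centre of its underside.
- alcohol: Bystander: brown bottle, 38 mm in diameter, 110 mm high, standing on the bench beyond the end stop. Origin at the centre of its underside.
- spanner: Bystander: steel spanner, 150 mm long (its x), lying on the bench beyond the plate's open end. Origin under its middle.
Mind the look-alikes: they are no part of the job. Leave any brown or purple look-alike of the glass alone.

How it is judged (in metres and radians):
On the way:
1. the glass is pushed against the guide rail (within 3 mm) while still at least 55 mm short of the end stop (x of glass in the frame of nest above -0.003 m and y of glass in the frame of nest below -0.055 m), for 0.1 s.
At the end, for the whole second after the job is handed in: The glass lies flat on the granite plate, within 2.5 mm of the rail and within 2.5 mm of the end stop, the plunger pushed back by more than 2 mm by its edge, at rest and let go (x of glass in the frame of nest above -0.0025 m and y of glass in the frame of nest above -0.0025 m and z of glass in the frame of nest below 0.002 m and angle between glass's own z axis and vertical below 0.05 rad and value of joint plunger above 0.002 m and linear speed of glass below 0.01 m/s); the robot touches nothing.
It fails at once if the glass is lifted more than 5 mm off the plate (z of glass in the frame of nest above 0.005 m).
It fails at once if the glass is tipped by more than about 9 degrees (angle between glass's own z axis and vertical above 0.15 rad).
It fails at once if over the last 60 mm of the way in, the glass is more than 6 mm off the rail (y of glass in the frame of nest above -0.06 m and x of glass in the frame of nest below -0.006 m).
It fails at once if the fingers press on the glass with more than 50 N (contact force between the fingers and glass above 50 N).
It fails at once if a bystander is moved more than 15 mm (distance of any of setting_master, gasket, alcohol, spanner from where it was at the start of the episode above 0.015 m).
It also fails if it takes over 45 s, if anything falls off the work surface, if the arm or the gripper's body presses on something with over 40 N, if the wrist force passes 120 N, or if a joint passes its speed limit or range.

## Working session

There is one attempt and no reset: what is moved stays moved. The work goes in short steps, Python scripts to look and compute and a tool call to move; the robot and the scene stay as the last step left them, time stands still between calls to the robot, and variables do not carry over. Pictures are saved under pics/ and viewed, and the job is handed in when it is done.

Besides the shell and the picture viewer there is one more tool, called after "Request:" in YAML: its name, and indented under it one key for each argument. servo_tool: Moves the arm, as the interface text tells. Its arguments: {"type":"object","properties":{"plan":{"type":"array"},"squeeze":{"type":"number"}},"required":["plan"]}

```bash
mkdir -p pics; cat > h.py <<'E'
from workcell import *
import numpy as np, cv2, pickle
def grab(n,tag):
    s=state(); f=grab_frame(n); f['state']=s
    cv2.imwrite(f'pics/{tag}.png',f['color'][...,::-1]); pickle.dump(f,open(f'{tag}.pkl','wb')); return f
def load(tag): return pickle.load(open(f'{tag}.pkl','rb'))
def K(f): return np.array([[f['fx'],0,f['cx']],[0,f['fy'],f['cy']],[0,0,1.]])
def ray(f,uv,z):
    R=cv2.Rodrigues(np.array(f['rvec'],float))[0]; t=np.array(f['tvec'],float).ravel()
    p=cv2.undistortPoints(np.array(uv,float).reshape(-1,1,2),K(f),np.array(f['dist_coeffs'],float)).reshape(-1,2)
    d=np.c_[p,np.ones(len(p))]@R; c=-R.T@t
    return c+d*((z-c[2])/d[:,2])[:,None]
def proj(f,P):
    return cv2.projectPoints(np.array(P,float).reshape(-1,3),np.array(f['rvec'],float),np.array(f['tvec'],float),K(f),np.array(f['dist_coeffs'],float))[0].reshape(-1,2)
E
python3 - <<'E'
from h import *
for n in('scene','top'):
    f=grab(n,n+'0'); R=cv2.Rodrigues(np.array(f['rvec']))[0]; print(n,f['fx'],-R.T@np.array(f['tvec']).ravel())
print(state())
E
```

```text
scene 421.7456289774042 [879.76309403 378.09171122 803.64353179]
top 443.2190805359443 [ 402.20354273  -22.12438883 1169.08534284]
{'time_s': 0.1, 'qpos': array([-7.61472464e+01,  1.83480328e+01,  8.96964806e+01, -3.24323620e-05,
        7.20449755e+01, -1.14591808e+00]), 'qvel': array([ 0.04206183, -0.06550716, -0.02063995,  0.06079795, -0.03527829,
       -0.07533723]), 'effort': array([-4.91088667e-04, -4.13333309e+01, -2.32509649e+01,  7.28300423e-02,
        4.21531464e-02, -6.11026621e-05]), 'ee_pos': array([ 148.70492974, -554.99018942,  213.22370269]), 'ee_rot': array([-1.79910528e+02, -1.75882990e-03,  1.49986803e+01]), 'force': array([-0.08672958,  0.22674089,  0.41608555]), 'torque': array([ 0.00232086, -0.00664493,  0.03020181]), 'gripper_width': 90.98016141323632}
```

View pics/top0.png

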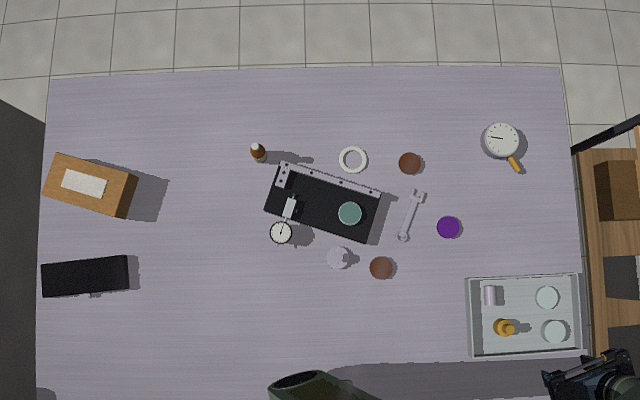

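View pics/scene0.png

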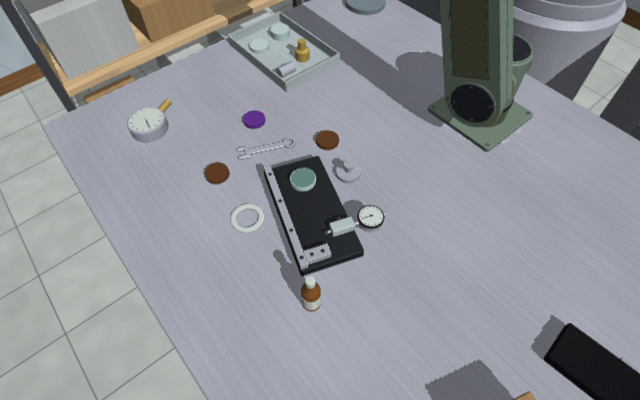

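Candidates in top view: the greenish disc on the plate (350,213), pale discs in the tray (547,297) and (555,331), brown ones (410,162) and (381,268), and a purple one (448,227). Only (350,213) is green and lies on the granite. I'll confirm it in a crop and measure.

```bash
python3 - <<'E'
from h import *
f=load('top0'); c=f['color']
cr=c[140:260,230:440]; cv2.imwrite('pics/crop0.png',cv2.resize(cr,None,fx=3.8,fy=3.8,interpolation=cv2.INTER_CUBIC)[...,::-1])
hsv=cv2.cvtColor(c,cv2.COLOR_RGB2HSV)
roi=np.zeros(c.shape[:2],np.uint8); roi[150:260,255:395]=255
# glass
m=((hsv[...,0]>60)&(hsv[...,0]<100)&(hsv[...,1]>40)&(hsv[...,2]>80)).astype(np.uint8)*255&roi
n,l,st,ce=cv2.connectedComponentsWithStats(m)
for i in range(1,n):
    if st[i,4]>50:
        cn=max(cv2.findContours((l==i).astype(np.uint8),0,1)[0],key=len); P=ray(f,cn.reshape(-1,2),42)
        (x,y),r=cv2.minEnclosingCircle(P[:,:2].astype(np.float32)); print('glass',st[i],ce[i],ray(f,ce[i],42),x,y,r)
# dark plate
g=c.max(2); m=((g<45)).astype(np.uint8)*255&roi
n,l,st,ce=cv2.connectedComponentsWithStats(m); i=1+np.argmax(st[1:,4]); print(st[i])
cv2.imwrite('pics/mask0.png',cv2.resize(((l==i)*255).astype(np.uint8)[140:260,230:440],None,fx=3.8,fy=3.8))
E
```

```text
glass [339 202  22  23 364] [349.56043956 212.95054945] [[ 527.80053355 -106.67997878   42.        ]] 527.7349853515625 -107.8883056640625 28.868911743164062
[ 264  166  116   78 4025]
```

View pics/crop0.png

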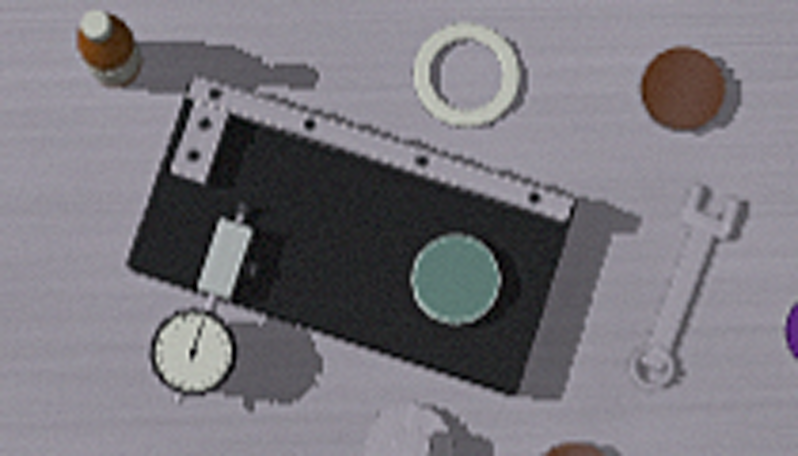

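View pics/mask0.png

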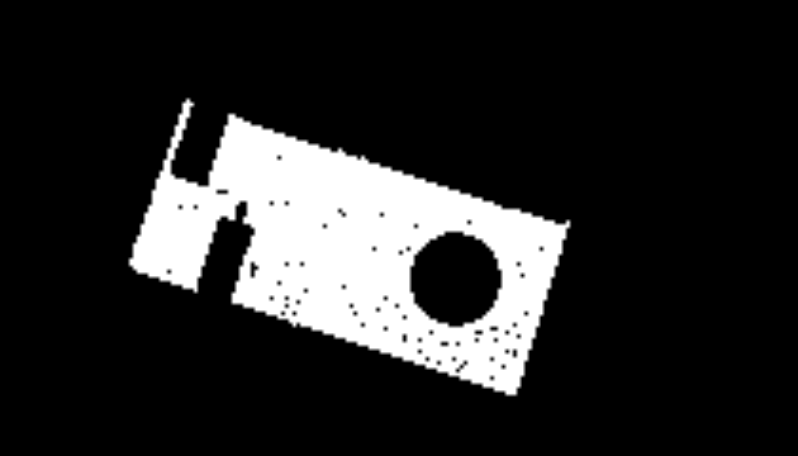

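The crop confirms the green disc on granite is the glass (full frame 350,213). Now I'll fit the plate and rail edges.

```bash
cat > fit.py <<'E'
from h import *
from scipy.optimize import least_squares
def edgepts(f,A,B,h=6,n=60):
    """subpixel edge pts across predicted segment A-B (world)"""
    g=cv2.GaussianBlur(cv2.cvtColor(f['color'],cv2.COLOR_RGB2GRAY).astype(np.float32),(0,0),.7)
    a,b=proj(f,[A,B]); d=(b-a)/np.linalg.norm(b-a); nr=np.array([-d[1],d[0]]); out=[]
    for s in np.linspace(0.05,.95,n):
        p=a+s*(b-a); k=np.arange(-h,h+.01,.25); q=p+k[:,None]*nr
        v=cv2.remap(g,q[:,0].astype(np.float32),q[:,1].astype(np.float32),1).ravel()
        gr=np.abs(np.gradient(v)); i=np.argmax(gr)
        if gr[i]>2 and 0<i<len(k)-1: out.append(p+k[i]*nr)
    return np.array(out)
def W(p,x,y,z=30):
    c,s=np.cos(p[2]),np.sin(p[2]); return [p[0]+c*x-s*y,p[1]+s*x+c*y,z]
def toC(p,P):
    P=np.atleast_2d(P); c,s=np.cos(p[2]),np.sin(p[2]); dx=P[:,0]-p[0];dy=P[:,1]-p[1]; return np.c_[c*dx+s*dy,-s*dx+c*dy]
def fitplate(f,p,segs):
    for it in range(6):
        D=[]
        for (x1,y1),(x2,y2),z,ax,val in segs:
            e=edgepts(f,W(p,x1,y1,z),W(p,x2,y2,z),h=max(2.5,7-it))
            if len(e)<5: continue
            P=ray(f,e,z)
            D.append((P,ax,val))
        r=least_squares(lambda q:np.concatenate([(toC(q,P)[:,a]-v) for P,a,v in D]),p,loss='soft_l1',x_scale=[1,1,.01]); p=r.x
    for P,a,v in D: print(a,v,len(P),np.round(np.median(toC(p,P)[:,a]-v),2),np.round(np.std(toC(p,P)[:,a]),2))
    return p
E
python3 - <<'E'
from fit import *
f=load('top0')
a=ray(f,[[230+130/3.8,140+268/3.8],[230+516/3.8,140+394/3.8],[230+568/3.8,140+224/3.8],[230+188/3.8,140+100/3.8]],30)
print(a.round(1),np.linalg.norm(a[0]-a[1]))
d=a[0]-a[1]; yaw=np.arctan2(-d[0],d[1]); ux=np.array([np.cos(yaw),np.sin(yaw)])
c=(a[0]+a[1])[:2]/2+70*ux; p=[c[0],c[1],yaw]; print(p)
segs=[((-70,-135),(-70,45),30,0,-70),((-70,95),(-70,135),30,0,-70),((-60,-140),(45,-140),30,1,-140),((-60,140),(-5,140),30,1,140)]
p1=fitplate(f,p,segs); print(p1[:2],np.degrees(p1[2]))
p2=fitplate(f,p1,segs+[((52,-120),(52,60),30,0,52)]); print(p2[:2],np.degrees(p2[2]))
np.save('cp.npy',p1); print('glass top view',toC(p1,[[527.8,-107.2]]))
s=load('scene0')
p3=fitplate(s,p1,[((-70,-135),(-70,45),30,0,-70),((-60,140),(60,140),30,1,140),((-60,-140),(45,-140),30,1,-140)]); print(p3[:2],np.degrees(p3[2]))
c=s['color'];hsv=cv2.cvtColor(c,cv2.COLOR_RGB2HSV)
m=((hsv[...,0]>60)&(hsv[...,0]<100)&(hsv[...,1]>40)&(hsv[...,2]>80)).astype(np.uint8); m[:150]=0
n,l,st,ce=cv2.connectedComponentsWithStats(m); i=1+np.argmax(st[1:,4]); print(ce[i],ray(s,ce[i],42))
for n,f in(('t',load('top0')),('s',s)):
    im=f['color'][...,::-1].copy()
    L=[[(-70,-140,30),(-70,140,30),(70,140,30),(70,-140,30)],[(52,-136,30),(52,136,30)],[(0,105,30),(52,105,30)]]
    im=cv2.resize(im,None,fx=4,fy=4)
    for q in L: cv2.polylines(im,[((proj(f,[W(p1,*r) for r in q])+.5)*4-.5).round().astype(int)],len(q)>2,(0,0,255),1)
    o=im[560:1040,960:1560] if n=='t' else im[600:1140,960:1700]
    cv2.imwrite(f'pics/ov_{n}.png',o)
E
```

```text
[[ 541.4  113.1   30. ]
 [ 448.6 -146.4   30. ]
 [ 563.6 -187.    30. ]
 [ 657.3   71.9   30. ]] 275.7004645340691
[np.float64(560.9207947260471), np.float64(-40.22395731887484), np.float64(-0.3435627755502428)]
0 -70 60 -0.16 1.02
0 -70 60 0.05 0.6
1 -140 60 0.04 0.63
1 140 60 -0.07 0.56
[560.42584621 -37.30304715] -19.93017233179021
0 -70 60 -1.3 0.86
0 -70 60 -0.62 0.63
1 -140 60 0.07 0.73
1 140 60 0.05 0.52
0 52 60 1.92 0.83
[561.69973602 -37.59032315] -19.400609902397612
glass top view [[ -6.84574314 -76.83206141]]
0 -70 60 0.04 0.61
1 140 49 6.12 0.52
1 -140 60 -1.54 0.87
[564.95268018 -36.54567606] -19.592256599062875
[302.48021108 177.18205805] [[ 528.47931672 -109.24265939   42.        ]]
```

```bash
ls pics
```

```text
crop0.png
mask0.png
ov_s.png
ov_t.png
scene0.png
top0.png
```

View pics/ov_t.png

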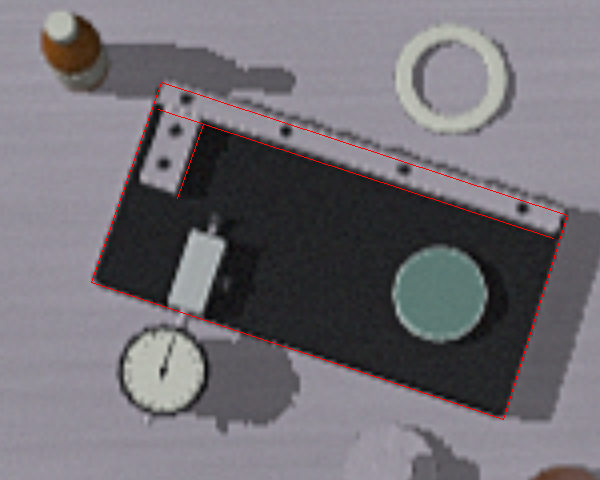

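View pics/ov_s.png

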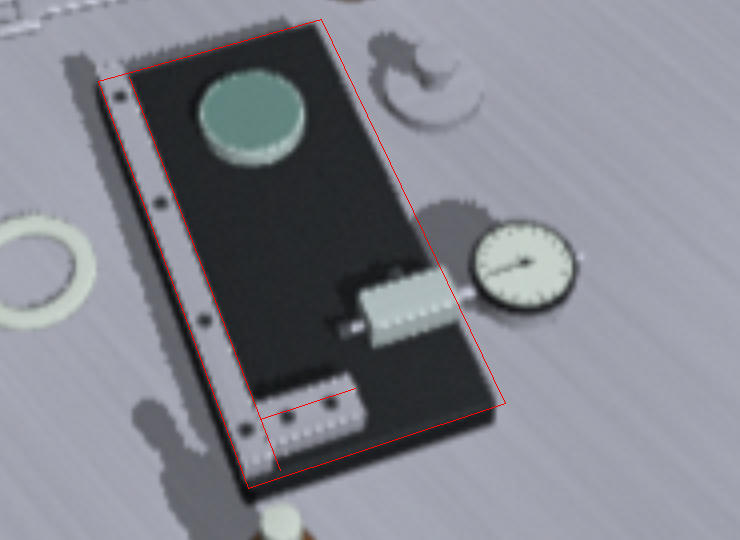

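Views agree to ~3 mm: comparator about (561,-37), yaw about -19.6°, and the glass is at about (-7,-77) in its frame. I'll move above the glass for a wrist look, to refine it.

```bash
cat > go.py <<'E'
from fit import *
from scipy.spatial.transform import Rotation as Ro
def plan(x,y,z,cyaw,p=None):
    """shift/turn to bring TCP to comparator x,y and world z, tool x at cyaw deg from comparator x"""
    p=np.load('cp.npy') if p is None else p
    s=state(); R=Ro.from_euler('xyz',s['ee_rot'],degrees=True)
    T=np.array(W(p,x,y,z)); yaw=np.degrees(p[2])+cyaw
    R2=Ro.from_euler('xyz',[180,0,yaw],degrees=True)
    print('at',s['ee_pos'].round(1),s['ee_rot'].round(1),'F',s['force'].round(1),'C',toC(p,s['ee_pos'])[0].round(1),'t',s['time_s'],'w',s['gripper_width'])
    print('target',T.round(1),'shift',R.inv().apply(T-s['ee_pos']).round(1),'rv',(R.inv()*R2).as_rotvec().round(3))
E
python3 - <<'E'
from go import *
np.save('cp.npy',[561.2,-37.4,np.radians(-19.7)])
plan(-62,-77,213,0)
E
```

```text
at [ 148.7 -555.   213.2] [-179.9   -0.    15. ] F [-0.1  0.2  0.4] C [-213.9 -626.3] t 0.1 w 90.98016141323632
target [476.9 -89.  213. ] shift [ 437.6 -365.2    0.8] rv [-0.002  0.     0.606]
```

Request:
servo_tool:
  plan:
    - [[30,-25,0,0,0,0.04,1],[65,-54,0,0,0,0.09,1],[100,-83,0,0,0,0.14,0.7],[135,-112,0,0,0,0.19,0.44],[170,-141,0,0,0,0.24,0.44],[205,-170,0,0,0,0.29,0.44],[240,-199,0,0,0,0.34,0.44],[275,-228,0,0,0,0.39,0.44],[310,-257,0,0,0,0.44,0.44],[345,-286,0,0,0,0.49,0.44],[380,-315,0,0,0,0.54,0.44],[410,-342,0,0,0,0.58,0.44],[430,-359,0,0,0,0.6,0.44],[438,-365,0,0,0,0.606,0.44],[438,-365,0,0,0,0.606,0.44],[438,-365,0,0,0,0.606,0.44],[438,-365,0,0,0,0.606,0.44]]

```text
time_s: 1.8
ee_pos: [476.7, -90.6, 213.9]
ee_rot: [180.0, 0.0, -19.8]
force: [-0.1, -0.0, -0.5]
gripper_width: 40.0
```

```bash
python3 - <<'E'
from go import *
f=grab('wrist','w1'); print(f['tool_from_camera'],f['fx'],f['dist_coeffs']); print(f['state']['ee_pos'],f['state']['ee_rot'],f['state']['qvel'].round(2))
grab('top','top1')
E
```

```text
[[-6.59405184e-04 -9.64041925e-01 -2.65749380e-01  7.52018646e+01]
 [ 9.99999187e-01 -9.25691725e-04  8.76769626e-04 -1.43697822e-01]
 [-1.09124468e-03 -2.65748585e-01  9.64041751e-01 -1.71115860e+02]
 [ 0.00000000e+00  0.00000000e+00  0.00000000e+00  1.00000000e+00]] 341.6936107729172 [0.01357872 0.         0.         0.         0.        ]
[476.68565695 -90.57868595 213.90884501] [ 1.79967366e+02  1.78612494e-02 -1.98050043e+01] [-0.18 -0.16 -0.05  0.13 -0.01  0.08]
```

View pics/w1.png

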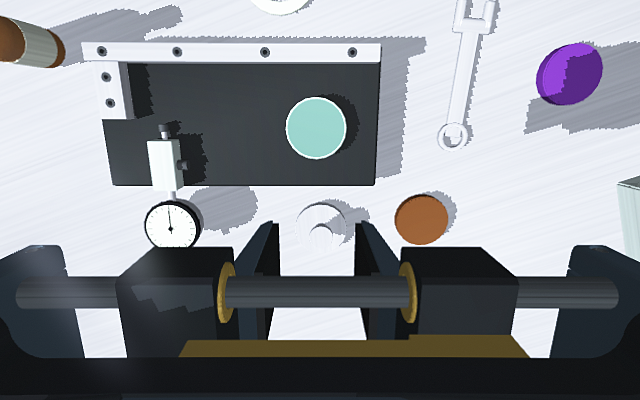

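The wrist view shows the glass at (316,127), the rail across the top (v≈62 at its working face), and the stop at (112,90). The fingertips are at (275,225) and (360,225). I'll fit the frame from this view.

```bash
cat >> go.py <<'E'
def wristext(f):
    s=f['state']; T=np.eye(4); T[:3,:3]=Ro.from_euler('xyz',s['ee_rot'],degrees=True).as_matrix(); T[:3,3]=s['ee_pos']
    M=np.linalg.inv(T@np.array(f['tool_from_camera'])); f['rvec']=cv2.Rodrigues(M[:3,:3])[0]; f['tvec']=M[:3,3]; return f
def glass(f,box):
    c=f['color'];hsv=cv2.cvtColor(c,cv2.COLOR_RGB2HSV)
    m=((hsv[...,0]>65)&(hsv[...,0]<100)&(hsv[...,1]>30)&(hsv[...,2]>80)).astype(np.uint8); k=np.zeros_like(m); x0,y0,x1,y1=box; k[y0:y1,x0:x1]=1; m&=k
    n,l,st,ce=cv2.connectedComponentsWithStats(m); i=1+np.argmax(st[1:,4])
    cn=max(cv2.findContours((l==i).astype(np.uint8),0,1)[0],key=len); P=ray(f,cn.reshape(-1,2),42)[:,:2]
    (x,y),r=cv2.minEnclosingCircle(P.astype(np.float32)); return (x,y),r,ray(f,ce[i],42)[0,:2],ce[i]
E
python3 - <<'E'
from go import *
f=wristext(load('w1')); p=np.load('cp.npy')
p1=fitplate(f,p,[((-70,-135),(-70,45),30,0,-70),((-60,-140),(45,-140),30,1,-140),((-60,140),(-5,140),30,1,140)]); print(p1[:2],np.degrees(p1[2]))
q=fitplate(f,p1,[((52,-120),(52,60),30,0,52),((8,105),(45,105),30,1,105),((-60,-140),(45,-140),30,1,-140)]); print(q[:2],np.degrees(q[2]))
(x,y),r,c,px=glass(f,(270,80,360,180)); print(x,y,r,c,px,toC(p1,[x,y]),toC(p1,c),toC(q,c))
E
```

```text
0 -70 60 0.01 0.37
1 -140 60 0.97 0.36
1 140 60 -0.9 0.25
[562.88894034 -39.74624927] -19.454732230504533
0 52 60 -0.03 0.1
1 105 60 -0.02 0.21
1 -140 60 -0.05 0.26
[564.12091153 -39.20866197] -19.763641734132946
528.3120727539062 -108.28988647460938 28.003507614135742 [ 528.94395136 -108.52754899] [315.46594844 127.54982686] [[ -9.7734179  -76.14637402]] [[ -9.0984601  -76.16001241]] [[ -9.66533644 -77.13046023]]
```

```bash
python3 - <<'E'
from go import *
np.save('cp.npy',[563.9,-39.2,np.radians(-19.7)])
plan(-67,-77,35,0)
E
```

```text
at [476.9 -90.5 214. ] [180.   -0.  -19.8] F [-0.3 -0.5 -0.3] C [-64.7 -77.6] t 1.9 w 40.06680539653438
target [474.9 -89.1  35. ] shift [ -2.3  -0.7 179. ] rv [ 0.    -0.    -0.002]
```

```bash
python3 - <<'E'
from go import *
p=np.load('cp.npy')
f=wristext(load('w1'))
for z in (0,15,38): print(z,toC(p,ray(f,[[322,225],[322,202],[297,225],[347,225],[322,240]],z)).round(1).tolist())
t=load('top0')
for z in (0,38): print(z,toC(p,ray(t,[[338,258],[337,247]],z)).round(1).tolist())
c=f['color'][170:270,240:420]; cv2.imwrite('pics/sm.png',cv2.resize(c,None,fx=4,fy=4)[...,::-1])
E
```

```text
0 [[-125.8, -84.4], [-97.3, -84.3], [-125.7, -54.6], [-125.8, -114.2], [-144.9, -84.4]]
15 [[-120.4, -84.1], [-93.1, -84.1], [-120.4, -55.5], [-120.5, -112.8], [-138.8, -84.2]]
38 [[-112.3, -83.7], [-86.6, -83.7], [-112.2, -56.9], [-112.4, -110.6], [-129.6, -83.7]]
0 [[-128.5, -84.3], [-101.9, -72.9]]
38 [[-129.5, -82.8], [-103.8, -71.8]]
```

View pics/sm.png

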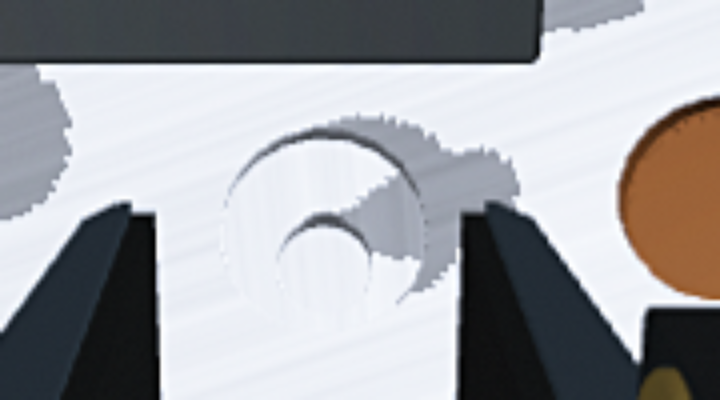

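The setting master's front edge is at about x=-96, and the fingers' backs will be at about -83, so it's clear. I'll descend.

Request:
servo_tool:
  plan:
    - [[-2.3,-0.7,40,0,0,-0.002,0.44],[-2.3,-0.7,80,0,0,-0.002,0.44],[-2.3,-0.7,120,0,0,-0.002,0.44],[-2.3,-0.7,150,0,0,-0.002,0.44],[-2.3,-0.7,165,0,0,-0.002,0.44],[-2.3,-0.7,172,0,0,-0.002,0.44],[-2.3,-0.7,177,0,0,-0.002,0.44],[-2.3,-0.7,179,0,0,-0.002,0.44],[-2.3,-0.7,179,0,0,-0.002,0.44]]

```text
time_s: 2.8
ee_pos: [476.0, -88.3, 35.5]
ee_rot: [-180.0, -0.1, -19.6]
force: [0.1, -0.4, -0.2]
gripper_width: 40.1
```

```bash
python3 - <<'E'
from go import *
f=wristext(grab('wrist','w2')); p=np.load('cp.npy')
(x,y),r,c,px=glass(f,(200,50,430,350)); print(x,y,r,c,px,toC(p,[x,y]),toC(p,c))
q=fitplate(f,p,[((52,-120),(52,20),30,0,52),((-60,-140),(45,-140),30,1,-140)]); print(q[:2],np.degrees(q[2]))
plan(-48,-77,35,0)
E
```

```text
527.3429565429688 -107.93194580078125 28.889482498168945 [ 529.24910171 -108.56545271] [319.05225176 146.03928017] [[-11.24816659 -77.03230847]] [[ -9.24003488 -76.98618407]]
0 52 60 0.02 0.15
1 -140 60 -0.05 0.22
[568.02861596 -39.94661759] -19.69440852764626
at [476.1 -88.3  35.7] [-1.80e+02 -1.00e-01 -1.96e+01] F [ 0.3 -0.5  0.2] C [-66.1 -75.8] t 2.85 w 40.40069098091915
target [492.8 -95.5  35. ] shift [18.1  1.2  0.7] rv [-0.    -0.002  0.002]
```

View pics/w2.png

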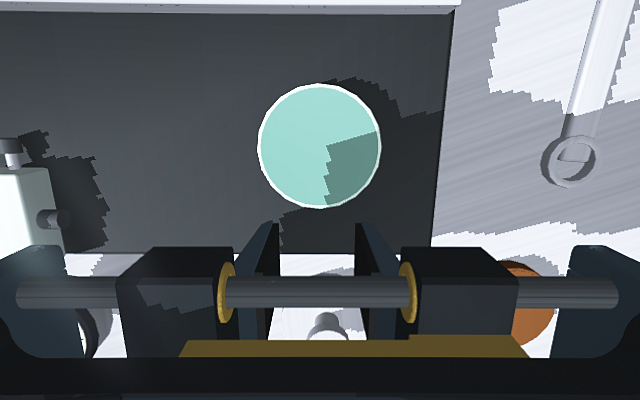

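Fingers straddle the glass symmetrically: the tips are at (278,225) and (360,225), and the glass at (319,146). I'll push gently along +x.

Request:
servo_tool:
  plan:
    - [[4,0.5,0.5,0,0,0,0.44],[8,1,0.5,0,0,0,0.44],[12,1,0.5,0,0,0,0.44],[15,1,0.5,0,0,0,0.44],[18,1,0.5,0,0,0,0.44],[20,1,0.5,0,0,0,0.44],[22,1,0.5,0,0,0,0.44],[24,1,0.5,0,0,0,0.44],[26,1,0.5,0,0,0,0.44],[28,1,0.5,0,0,0,0.44],[30,1,0.5,0,0,0,0.44],[32,1,0.5,0,0,0,0.44],[34,1,0.5,0,0,0,0.44],[36,1,0.5,0,0,0,0.44],[38,1,0.5,0,0,0,0.44],[40,1,0.5,0,0,0,0.44]]

```text
time_s: 4.45
ee_pos: [513.0, -102.5, 34.4]
ee_rot: [180.0, -0.0, -19.6]
force: [0.4, 0.0, 0.7]
gripper_width: 40.2
```

```bash
cat > look.py <<'E'
from go import *
import sys
tag=sys.argv[1]
f=wristext(grab('wrist',tag)); p=np.load('cp.npy')
try:
    (x,y),r,c,px=glass(f,(100,0,540,390)); print('glass',r,px,toC(p,[x,y]).round(1),toC(p,c).round(1))
except Exception as e: print(e)
s=state(); F=s['force']; c,sn=np.cos(p[2]),np.sin(p[2]); print('Fc',(c*F[0]+sn*F[1]).round(2),(-sn*F[0]+c*F[1]).round(2),F[2].round(2))
plan(-17,-77,35,0)
E
python3 look.py w3
```

```text
glass 29.19554901123047 [316.80275407 183.08562839] [[ 10.7 -76.3]] [[ 12.5 -76.8]]
Fc 0.28 -0.62 -0.19
at [ 513.4 -102.6   34.5] [180.   -0.  -19.6] F [ 0.1 -0.7 -0.2] C [-26.1 -76.7] t 4.5 w 40.085042229028275
target [ 521.9 -106.    35. ] shift [ 9.1  0.3 -0.5] rv [ 0.    -0.001  0.002]
```

View pics/w3.png

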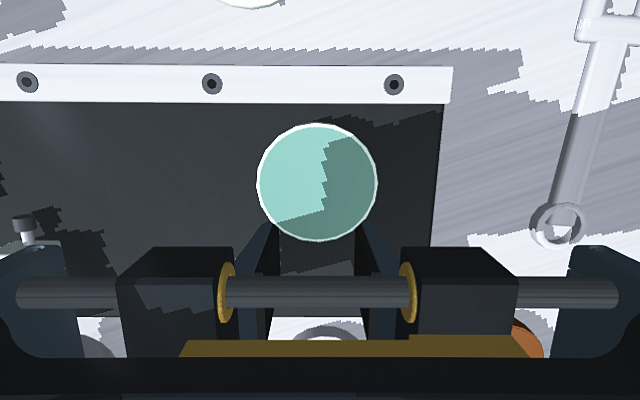

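The glass rides centred between the tips, with about 10 mm left to the rail (its edge is at v≈103).

Request:
servo_tool:
  plan:
    - [[2,0,0,0,0,0,0.44],[4,0,0,0,0,0,0.44],[6,0,0,0,0,0,0.44],[7,0,0,0,0,0,0.44],[8,0,0,0,0,0,0.44],[9,0,0,0,0,0,0.44],[9,0,0,0,0,0,0.44]]

```text
time_s: 5.2
ee_pos: [521.2, -105.4, 34.4]
ee_rot: [180.0, 0.0, -19.6]
force: [-0.4, 0.1, -0.1]
gripper_width: 40.3
```

```bash
python3 look.py w4
```

```text
glass 29.122074127197266 [316.72243827 183.35514291] [[ 19.2 -76.6]] [[ 21.1 -76.7]]
Fc -0.75 -0.38 -0.2
at [ 521.2 -105.4   34.4] [180.    0.  -19.6] F [-0.8 -0.1 -0.2] C [-17.9 -76.7] t 5.25 w 40.131884364640825
target [ 521.9 -106.    35. ] shift [ 0.9  0.3 -0.6] rv [0.    0.    0.002]
```

View pics/w4.png

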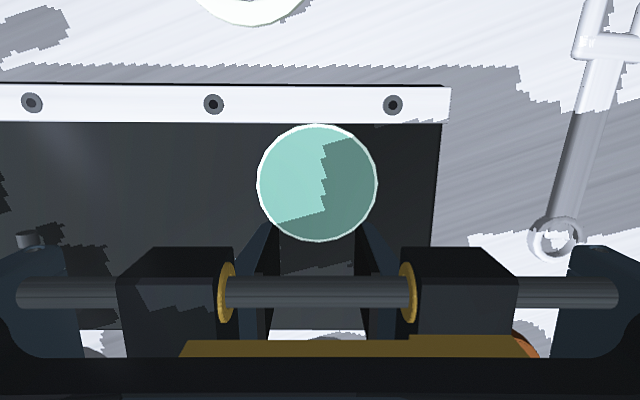

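Request:
servo_tool:
  plan:
    - [[0.7,0,0,0,0,0,0.44],[1.5,0,0,0,0,0,0.44],[1.5,0,0,0,0,0,0.44]]

```text
time_s: 5.55
ee_pos: [521.7, -105.6, 34.2]
ee_rot: [180.0, 0.1, -19.6]
force: [-4.0, 2.6, 1.9]
gripper_width: 40.2
```

Request:
servo_tool:
  plan:
    - [[0.7,0,0,0,0,0,0.44],[1.2,0,0,0,0,0,0.44],[1.2,0,0,0,0,0,0.44]]

```text
time_s: 5.85
ee_pos: [522.0, -105.8, 34.0]
ee_rot: [180.0, 0.2, -19.6]
force: [-5.5, 2.7, 2.6]
gripper_width: 40.3
```

Contact with the rail confirmed at ~6 N (TCP stalls at x≈-17.2). I'll back off, raise, rotate 90° and narrow the fingers.

Request:
servo_tool:
  plan:
    - [[-3,0,0,0,0,0,0.44],[-8,0,0,0,0,0,0.44],[-14,0,0,0,0,0,0.44],[-15,0,-25,0,0,0,0.44],[-15,0,-60,0,0,-0.05,0.4],[-10,10,-75,0,0,-0.19,0.264],[0,25,-75,0,0,-0.33,0.264],[10,40,-75,0,0,-0.47,0.264],[20,50,-75,0,0,-0.61,0.264],[30,55,-75,0,0,-0.75,0.264],[40,55,-75,0,0,-0.89,0.264],[40,55,-75,0,0,-1.03,0.264],[40,55,-75,0,0,-1.17,0.264],[40,55,-75,0,0,-1.31,0.264],[40,55,-75,0,0,-1.43,0.264],[40,55,-75,0,0,-1.52,0.264],[40,55,-75,0,0,-1.571,0.264],[40,55,-75,0,0,-1.571,0.264],[40,55,-75,0,0,-1.571,0.264]]

```text
time_s: 7.75
ee_pos: [543.2, -171.6, 109.6]
ee_rot: [180.0, 0.0, 70.3]
force: [0.2, -0.4, 0.1]
gripper_width: 24.2
```

```bash
sed -i 's/^plan(.*/plan(float(sys.argv[2]),float(sys.argv[3]),float(sys.argv[4]),float(sys.argv[5]))/' look.py; python3 look.py w5 22 -132 35 90
```

```text
glass 28.25189971923828 [309.0511811  135.38695163] [[ 20.2 -76.8]] [[ 20.1 -75.9]]
Fc 0.13 -0.28 -0.25
at [ 543.2 -171.6  109.6] [180.    0.   70.4] F [ 0.  -0.3 -0.3] C [  25.2 -131.7] t 7.8 w 24.241129042604467
target [ 540.1 -170.9   35. ] shift [-0.3 -3.2 74.6] rv [0.001 0.    0.001]
```

View pics/w5.png

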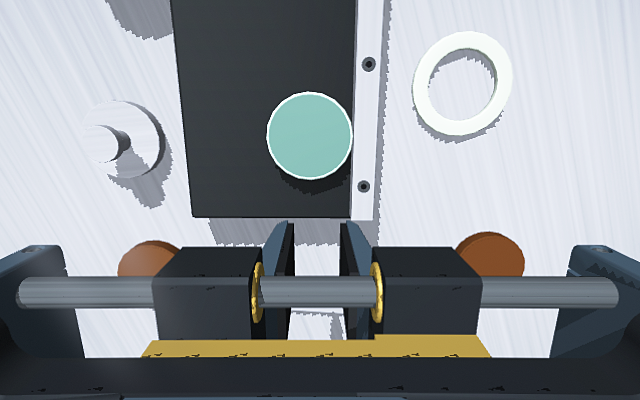

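```bash
python3 - <<'E'
from go import *
f=wristext(load('w5')); p=np.load('cp.npy')
for z,x in((30,52),(46,52)):
    e=edgepts(f,W(p,x,-130,z),W(p,x,10,z),h=8); P=toC(p,ray(f,e,z)); print(z,len(e),np.polyfit(P[:,1],P[:,0],1),P[:,0].std())
e=edgepts(f,W(p,-70,-130),W(p,-70,-30),h=8); P=toC(p,ray(f,e,30)); print(np.polyfit(P[:,1],P[:,0],1))
E
```

```text
30 58 [6.95839009e-03 5.20747575e+01] 1.2837038496159057
46 59 [5.17482105e-03 5.04896527e+01] 1.0685914514557475
[ 5.36033451e-03 -7.02030180e+01]
```

The glass stays against the rail: its edge is at (352,135), with the rail foot at u≈355. I'll descend behind it with the jaws at 20 mm, centred about 1.5 mm railward.

Request:
servo_tool:
  plan:
    - [[0,-2.2,25,0,0,0,0.22],[0,-2.2,50,0,0,0,0.22],[0,-2.2,65,0,0,0,0.22],[0,-2.2,72,0,0,0,0.22],[0,-2.2,74.5,0,0,0,0.22],[0,-2.2,74.5,0,0,0,0.22]]

```text
time_s: 8.4
ee_pos: [541.4, -171.0, 35.2]
ee_rot: [180.0, 0.0, 70.4]
force: [0.4, 1.0, 0.1]
gripper_width: 20.5
```

```bash
python3 look.py w6 23 -80 35 90
```

```text
glass 28.26445960998535 [310.18282422 147.52944942] [[ 20.1 -76.7]] [[ 20.1 -75.4]]
Fc 0.42 -0.99 -0.22
at [ 541.6 -171.1   35.6] [179.9   0.   70.4] F [ 0.1 -1.1 -0.2] C [  23.5 -131.7] t 8.45 w 20.017244810784515
target [ 558.6 -122.3   35. ] shift [51.7 -0.4  0.6] rv [0.002 0.    0.002]
```

View pics/w6.png

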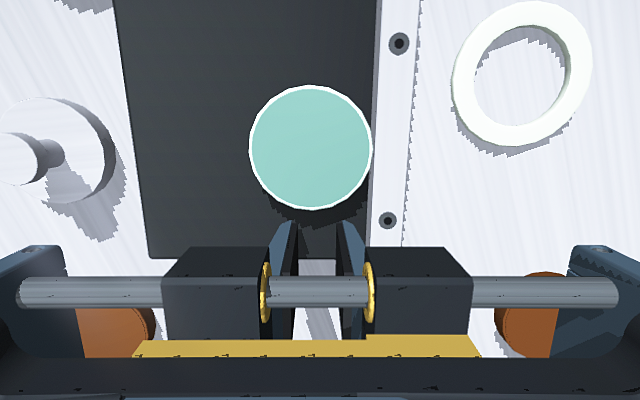

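Request:
servo_tool:
  plan:
    - [[2,-1.5,0.4,0,0,0,0.22],[5,-1.5,0.4,0,0,0,0.22],[8,-1.5,0.4,0,0,0,0.22],[10,-1.5,0.4,0,0,0,0.22],[12,-1.5,0.4,0,0,0,0.22],[14,-1.5,0.4,0,0,0,0.22],[17,-1.5,0.4,0,0,0,0.22],[20,-1.5,0.4,0,0,0,0.22],[23,-1.4,0.4,0,0,0,0.22],[26,-1.4,0.4,0,0,0,0.22],[29,-1.4,0.4,0,0,0,0.22],[31,-1.4,0.4,0,0,0,0.22],[32,-1.4,0.4,0,0,0,0.22],[32,-1.4,0.4,0,0,0,0.22]]

```text
time_s: 9.85
ee_pos: [550.5, -140.1, 34.6]
ee_rot: [180.0, 0.0, 70.4]
force: [0.9, -0.2, -0.0]
gripper_width: 19.8
```

```bash
python3 look.py w7 23 -60 35 90
```

```text
glass 28.27654457092285 [314.23066654 168.55173071] [[ 20.3 -54.6]] [[ 20.2 -53.4]]
Fc 0.01 -0.4 -0.63
at [ 550.5 -140.2   34.5] [180.    0.   70.4] F [-0.1 -0.4 -0.6] C [ 21.4 -99.6] t 9.9 w 19.775168125410147
target [ 565.3 -103.4   35. ] shift [39.6  1.7 -0.5] rv [0.    0.    0.002]
```

View pics/w7.png

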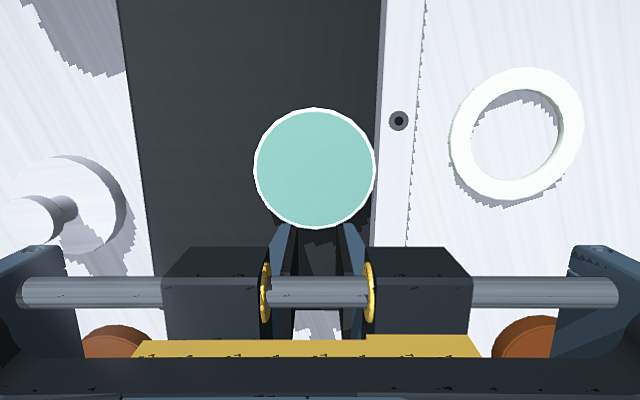

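The glass slides along the rail in contact (edge (375,168)). I'll continue with a slight railward drift.

Request:
servo_tool:
  plan:
    - [[2,0.1,0,0,0,0,0.22],[5,0.2,0,0,0,0,0.22],[8,0.3,0,0,0,0,0.22],[11,0.4,0,0,0,0,0.22],[14,0.5,0,0,0,0,0.22],[17,0.6,0,0,0,0,0.22],[20,0.7,0,0,0,0,0.22],[23,0.8,0,0,0,0,0.22],[26,0.9,0,0,0,0,0.22],[29,1,0,0,0,0,0.22],[32,1,0,0,0,0,0.22],[35,1,0,0,0,0,0.22],[38,1,0,0,0,0,0.22],[40,1,0,0,0,0,0.22],[40,1,0,0,0,0,0.22]]

```text
time_s: 11.4
ee_pos: [564.9, -102.6, 34.6]
ee_rot: [180.0, -0.0, 70.4]
force: [-0.7, -0.1, -0.4]
gripper_width: 19.9
```

```bash
python3 look.py w8 23 -20 35 90
```

```text
glass 28.248628616333008 [312.43774412 167.60684005] [[ 20.3 -14. ]] [[ 20.2 -12.7]]
Fc 0.25 -0.73 -0.43
at [ 564.9 -102.8   34.5] [180.    0.   70.4] F [-0.  -0.8 -0.4] C [ 22.3 -59.5] t 11.45 w 20.03180875206448
target [578.8 -65.8  35. ] shift [39.5  0.7 -0.5] rv [0.    0.    0.002]
```

View pics/w8.png

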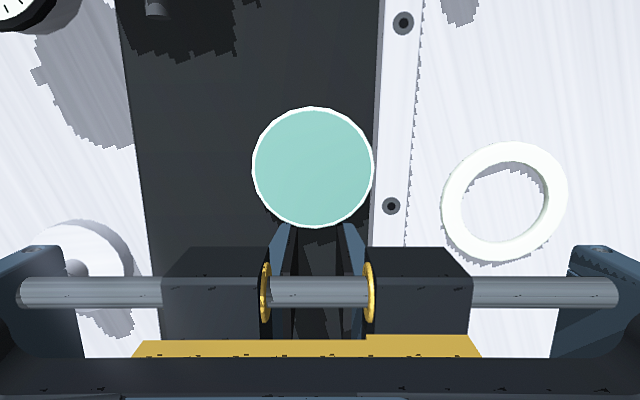

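Request:
servo_tool:
  plan:
    - [[2,0,0,0,0,0,0.22],[5,0,0,0,0,0,0.22],[8,0,0,0,0,0,0.22],[11,0,0,0,0,0,0.22],[14,0,0,0,0,0,0.22],[17,0,0,0,0,0,0.22],[20,0,0,0,0,0,0.22],[23,0,0,0,0,0,0.22],[26,0,0,0,0,0,0.22],[29,0,0,0,0,0,0.22],[32,0,0,0,0,0,0.22],[35,0,0,0,0,0,0.22],[38,0,0,0,0,0,0.22],[41,0,0,0,0,0,0.22],[44,0,0,0,0,0,0.22],[46,0,0,0,0,0,0.22],[46,0,0,0,0,0,0.22]]

```text
time_s: 13.15
ee_pos: [580.4, -59.3, 34.5]
ee_rot: [180.0, 0.0, 70.4]
force: [0.3, -0.1, 0.2]
gripper_width: 20.3
```

```bash
python3 look.py w9 22.3 30.7 35 90
```

```text
glass 28.34532356262207 [312.80609733 167.76983526] [[20.4 31.9]] [[20.4 33.2]]
Fc -0.38 -0.23 -0.64
at [580.3 -59.4  34.5] [180.    0.   70.4] F [-0.4 -0.1 -0.6] C [ 22.3 -13.5] t 13.2 w 20.07708251815814
target [595.2 -17.8  35. ] shift [44.2  0.1 -0.5] rv [0.    0.    0.002]
```

View pics/w9.png

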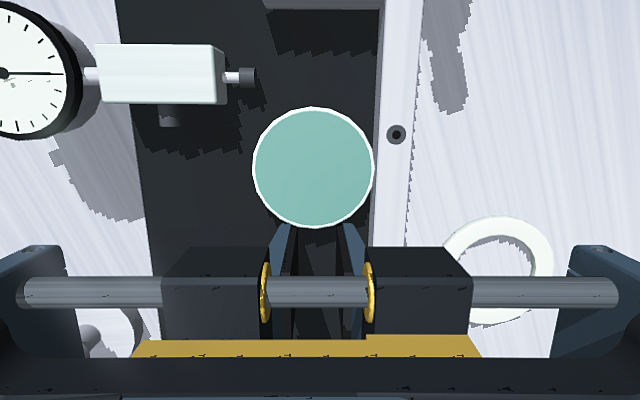

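The glass is still on the rail (edge (374,168)). The plunger is ahead at (248,77) and the stop at v≈10.

Request:
servo_tool:
  plan:
    - [[2,0,0,0,0,0,0.22],[5,0,0,0,0,0,0.22],[8,0,0,0,0,0,0.22],[11,0,0,0,0,0,0.22],[14,0,0,0,0,0,0.22],[17,0,0,0,0,0,0.22],[20,0,0,0,0,0,0.22],[23,0,0,0,0,0,0.22],[25,0,0,0,0,0,0.22],[27,0,0,0,0,0,0.22],[29,0,0,0,0,0,0.22],[31,0,0,0,0,0,0.22],[33,0,0,0,0,0,0.22],[35,0,0,0,0,0,0.22],[36,0,0,0,0,0,0.22],[37,0,0,0,0,0,0.22],[38,0,0,0,0,0,0.22],[38,0,0,0,0,0,0.22]]

```text
time_s: 15.0
ee_pos: [593.2, -23.5, 34.5]
ee_rot: [180.0, -0.0, 70.4]
force: [0.1, -0.1, 0.4]
gripper_width: 19.9
```

```bash
python3 look.py wa 22.3 30.7 35 90
```

```text
glass 28.335159301757812 [312.93830676 168.69599468] [[20.5 69.5]] [[20.5 70.8]]
Fc -0.97 -1.16 0.09
at [593.2 -23.6  34.6] [180.   -0.   70.4] F [-1.3 -0.8  0.1] C [22.4 24.6] t 15.05 w 19.786261021783872
target [595.2 -17.8  35. ] shift [ 6.1 -0.  -0.4] rv [ 0.    -0.     0.002]
```

View pics/wa.png

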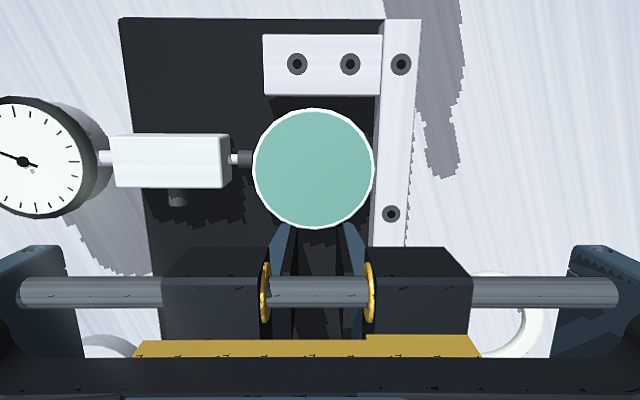

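The plunger is being pushed back (gauge needle moved), and about 6 mm is left to the stop (edge v≈95 against glass v≈108).

Request:
servo_tool:
  plan:
    - [[1,0,0,0,0,0,0.22],[2,0,0,0,0,0,0.22],[3,0,0,0,0,0,0.22],[4,0,0,0,0,0,0.22],[5,0,0,0,0,0,0.22],[5,0,0,0,0,0,0.22]]

```text
time_s: 15.65
ee_pos: [594.7, -18.9, 34.6]
ee_rot: [180.0, -0.0, 70.4]
force: [-0.8, -1.0, 0.5]
gripper_width: 20.0
```

Request:
servo_tool:
  plan:
    - [[0.5,0,0,0,0,0,0.22],[1.2,0,0,0,0,0,0.22],[1.2,0,0,0,0,0,0.22]]

```text
time_s: 15.95
ee_pos: [594.9, -18.3, 34.5]
ee_rot: [-180.0, 0.0, 70.4]
force: [-1.8, -2.0, 0.7]
gripper_width: 20.2
```

Request:
servo_tool:
  plan:
    - [[0.5,0,0,0,0,0,0.22],[1,0,0,0,0,0,0.22],[1,0,0,0,0,0,0.22]]

```text
time_s: 16.25
ee_pos: [594.9, -17.9, 34.5]
ee_rot: [-180.0, 0.1, 70.5]
force: [-2.3, -4.4, 0.9]
gripper_width: 20.0
```

```bash
python3 look.py wb 22.3 30.7 35 90
```

```text
glass 29.049360275268555 [313.75464543 169.93230944] [[20.9 75.3]] [[20.5 76. ]]
Fc 0.47 -5.88 1.69
at [594.8 -18.   34.5] [-1.80e+02  1.00e-01  7.04e+01] F [-1.5 -5.7  1.7] C [22.  30.4] t 16.3 w 20.216046109931323
target [595.2 -17.8  35. ] shift [ 0.3  0.3 -0.5] rv [-0.001  0.002  0.003]
```

View pics/wb.png

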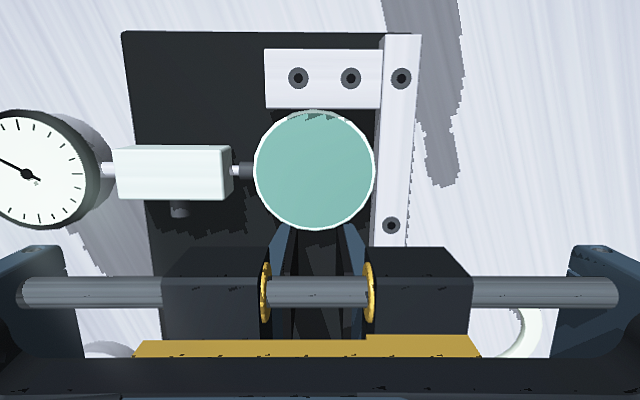

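Request:
servo_tool:
  plan:
    - [[0.5,0,0,0,0,0,0.22],[1,0,0,0,0,0,0.22],[1,0,0,0,0,0,0.22]]

```text
time_s: 16.6
ee_pos: [594.7, -17.6, 34.5]
ee_rot: [-179.9, 0.2, 70.5]
force: [-2.9, -6.8, 1.1]
gripper_width: 20.3
```

Request:
servo_tool:
  plan:
    - [[-1,0,0,0,0,0,0.22],[-3,0,0,0,0,0,0.22],[-7,0,0,0,0,0,0.22],[-12,0,0,0,0,0,0.22],[-18,0,0,0,0,0,0.22],[-24,0,-5,0,0,0,0.22],[-30,0,-25,0,0,0,0.22],[-35,0,-55,0,0,0,0.22],[-35,0,-85,0,0,0,0.22],[-35,0,-95,0,0,0,0.22],[-35,0,-95,0,0,0,0.22]]

```text
time_s: 17.7
ee_pos: [585.0, -49.3, 131.3]
ee_rot: [179.8, -0.1, 70.4]
force: [0.5, 0.4, -0.9]
gripper_width: 20.1
```

```bash
python3 look.py wc 22.3 30.7 35 90; python3 - <<'E'
from go import *
f=wristext(load('wc')); p=np.load('cp.npy')
q=fitplate(f,p,[((52,-20),(52,60),30,0,52),((8,105),(45,105),30,1,105)]); print(q[:2],np.degrees(q[2]))
q=fitplate(f,p,[((52,-20),(52,60),46,0,52),((8,105),(45,105),46,1,105)]); print(q[:2],np.degrees(q[2]))
c=f['color'][20:220,80:440]; cv2.imwrite('pics/wcc.png',cv2.resize(c,None,fx=2.2,fy=2.2,interpolation=cv2.INTER_CUBIC)[...,::-1])
E
```

```text
glass 28.294227600097656 [312.53056184 102.27618852] [[20.6 74.7]] [[20.7 75.5]]
Fc -0.26 0.18 -0.86
at [583.9 -49.1 129.6] [180.   -0.   70.4] F [-0.2  0.3 -0.9] C [22.1 -2.6] t 17.75 w 19.93553765642942
target [595.2 -17.8  35. ] shift [33.3  0.2 94.6] rv [ 0.001 -0.     0.002]
0 52 60 -0.01 0.25
1 105 60 -0.15 0.27
[564.72161739 -37.11468986] -20.28345201106734
0 52 60 0.02 0.23
1 105 60 -0.03 0.25
[562.40910757 -38.40467818] -20.175184851878257
```

View pics/wcc.png

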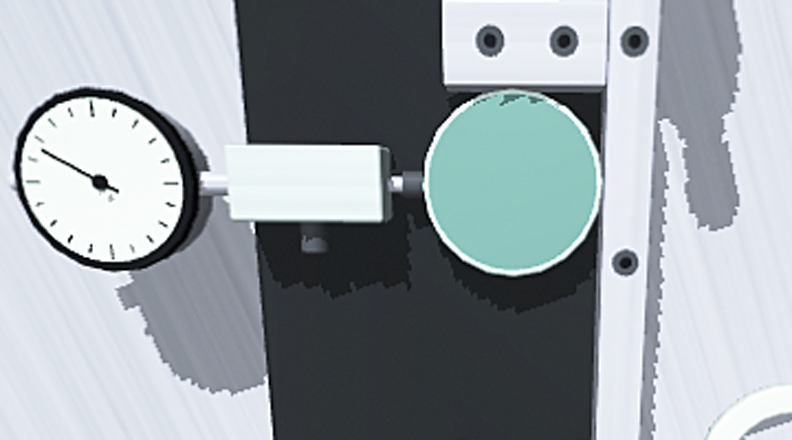

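The glass looks home, with the plunger retracted on its edge. I'll move the hand well clear and check with the fixed cameras.

Request:
servo_tool:
  plan:
    - [[-10,0,-30,0,0,0,0.22],[-40,-10,-60,0,0,0,0.22],[-75,-30,-70,0,0,0,0.22],[-115,-50,-70,0,0,0,0.22],[-155,-70,-70,0,0,0,0.22],[-190,-90,-70,0,0,0,0.22],[-210,-100,-70,0,0,0,0.22],[-210,-100,-70,0,0,0,0.22],[-210,-100,-70,0,0,0,0.22]]

```text
time_s: 18.65
ee_pos: [419.1, -213.0, 198.4]
ee_rot: [-179.9, -0.1, 70.3]
force: [-0.6, 0.0, 0.6]
gripper_width: 20.2
```

```bash
python3 - <<'E'
from go import *
p=np.load('cp.npy')
t=grab('top','top9'); s=grab('scene','scene9'); print(state()['ee_pos'],state()['force'],state()['qvel'].round(2))
pt=np.array([560.4,-37.3,np.radians(-19.93)])
for n,f,b in(('t',t,(255,150,395,250)),('s',s,(250,150,390,280))):
    (x,y),r,c,px=glass(f,b); print(n,px,r,'wristframe',toC(p,[x,y]),toC(p,c),'topframe',toC(pt,c))
a=cv2.resize(t['color'][140:250,240:400],None,fx=4,fy=4,interpolation=cv2.INTER_CUBIC)
b=cv2.resize(s['color'][190:290,250:400],None,fx=5,fy=5,interpolation=cv2.INTER_CUBIC)
cv2.imwrite('pics/e_t.png',a[...,::-1]); cv2.imwrite('pics/e_s.png',b[...,::-1])
d=cv2.absdiff(load('top0')['color'],t['color']).max(2); 
for n,(x,y) in dict(bottle=(258,152),gasket=(352,160),spanner=(410,215),master=(338,258)).items(): print(n,d[y-20:y+20,x-14:x+14].mean())
E
```

```text
[ 419.88514375 -212.58147413  198.78525367] [ 0.39752695 -0.03309851 -0.0500179 ] [ 0.58 -0.1  -0.45 -0.08  0.14 -0.14]
t [297.26259947 183.35013263] 29.49686050415039 wristframe [[19.52113442 76.56151626]] [[20.02037961 75.96880958]] topframe [[23.65330148 75.45540708]]
s [311.72324723 234.96494465] 30.035663604736328 wristframe [[21.26144224 73.32877279]] [[21.55837778 73.88716839]] topframe [[25.19964348 73.37995657]]
bottle 9.54375
gasket 10.44375
spanner 52.99821428571428
master 9.871428571428572
```

View pics/e_t.png

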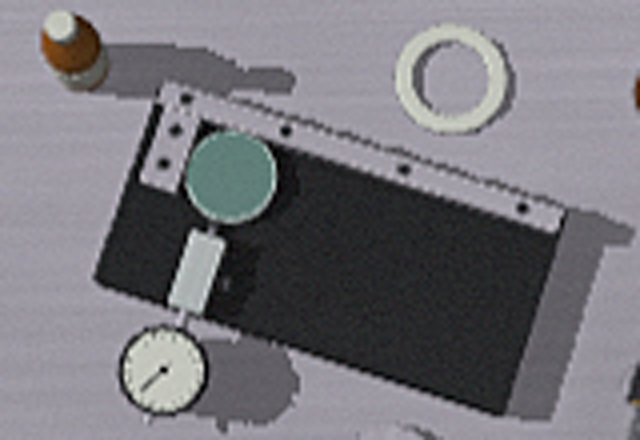

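View pics/e_s.png

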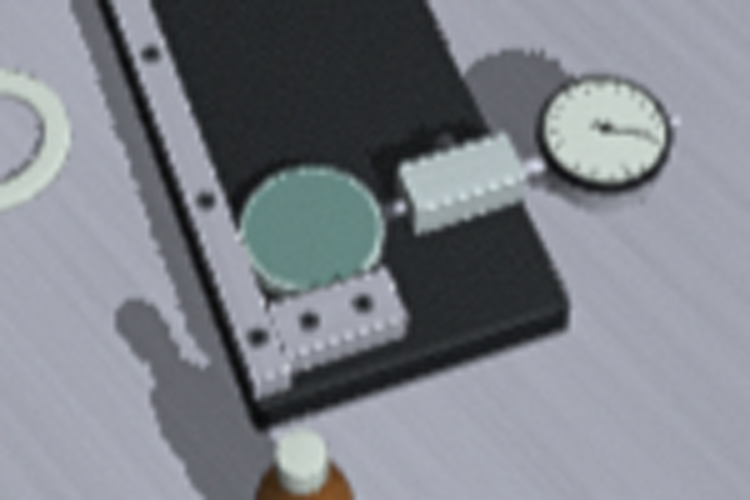

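The glass sits in the corner in both views. The spanner's picture difference (53) is probably the hand and its shadow covering that area, because the fingers never went down there. Handing in.

```bash
python3 -c "
from workcell import *
print(job_done(), state()['time_s'])"
```

```text
the job is handed in; nothing more can be done
the job is handed in; nothing more can be done
```

The glass is home in the corner, resting by itself with the hand clear, and I handed the job in at about 19 s. No verdict was reported.

**What I did:** I found the green glass on the granite at about x = -9, y = -77 mm in the comparator's frame. With the fingertips straddling it, I pushed it to the rail, about 150 mm short of the stop, until it met about 6 N. I then turned the hand 90° and slid the glass along the rail past the plunger. It stalled on the end stop at about 7 N, and I backed off and lifted clear.

**Last checks:**
- **Glass position:** the stalls match firm contact at the rail and at the stop. The wrist camera put the glass at about (20.7, 75) mm against the nest's (22, 75). The x reading was about 1–2 mm low all along the rail.
- **Fixed cameras:** both show it flat in the corner, but they differ by 2–4 mm (x 20 to 25, y 73 to 76), depending on the camera and the frame used. That is wider than the 2.5 mm tolerance, so the firm contact is the stronger evidence.
- **Plunger:** it is pushed back on the glass's edge and the gauge needle has moved. I did not measure its travel.
- **Bystanders:** the bottle, gasket and setting master look unmoved. The spanner could not be confirmed in the last picture because the hand and its shadow probably covered it, but the fingers never went down near it.

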